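# Pick the split retaining ring out of a coffee mill

### The job

Take the hooked pick from its stand, get its tip under the end of the split wire ring that shows in the slot of the coffee mill, and lift the ring out of its groove with the pick, feeling your way without forcing anything. Lay the ring flat in the saucer, without dropping or flinging it, and put the pick back upright in its stand. Leave the mug, the tea glass and the salt shaker where they are.

Things in the scene. Friction and masses are not known exactly. Their poses are not given: they have to be found in the camera images.
- mill: Fixed round coffee mill head: dark wooden base, 41 mm high, its top a flat ledge of 120 mm diameter; on it a steel collar of 104 mm outside diameter, rim at 61 mm. Origin at the centre of its underside, z up. A 21 mm wide slot, open at the top, cuts the collar on its -x side. Steel on steel is slippery here (friction about 0.25).
- mill_slot (a point): Point on the flat ledge in the middle of the mill's slot, 45.5 mm from the mill's axis, height 41 mm. The ledge runs level through the slot from outside to well inside the collar.
- ring: Loose springy split ring of round steel wire, 60 g: wire 5 mm thick, 72 mm across between wire centres, gap of 28 degrees on its own -x side. Origin on its axis at the wire's underside, z along the axis. Starts level in the mill's groove, underside at 48 mm, so 7 mm over the ledge in the slot. Pulled up at its end it slips out with roughly 10 N; its arms spring outward.
- ring_end (a point): Centre of the round end of the ring's wire, the end that shows in the mill's slot (seated: 36 mm from the mill's axis, height 50.5 mm). From here the wire runs clockwise, as seen from above, across the slot and round the mill; the gap is on the other side.
- pick: Loose upright pick, 70 g, hanging in its stand by its steel collar (44 mm diameter, 6 mm high). Origin on its axis at the collar's underside, z up. Wooden handle above the collar: flat-sided, 22 mm along x, 14 mm along y, up to z = 51 mm; grasp it across y. Below, a shank 5 mm thick with a foot; it was clamped in the handle at some length: its lower end lies 46 to 70 mm below the origin.
- stand: Fixed round wooden stand for the pick, 68 mm diameter at the foot and 56 mm at the top, 76 mm high, with a hole of 36 mm diameter, 71 mm deep, down its middle; the pick's collar rests on its top. Origin at the centre of its underside.
- saucer: Fixed white saucer, 160 mm diameter, rim 14 mm high, flat floor of 99 mm diameter 5 mm above the worktop. Origin at the centre of its underside.
- mug_blue: Bystander: grey-white mug with a handle, about 84 x 116 x 106 mm, loose; to be left alone. Origin at the centre of its underside.
- tea_glass: Bystander: small clear tea glass, 49 mm diameter, 62 mm high, loose; to be left alone. Origin at the centre of its underside.
- mill_rim (a point): Centre of the mill's rim, height 61 mm. Inside the collar, below the rim, a bevelled lip (29 degrees off the vertical) narrows the bore from 77.6 to 72 mm over the groove that holds the split ring; the slot has no lip. A ring pulled upward is squeezed together by the bevel and slips out.
- salt_shaker: Bystander: glass salt shaker with a grey pierced top, 44 mm diameter, 90 mm high, loose; to be left alone. Origin at the centre of its underside.
- pick_axis (a point): Same point as the pick's origin. The foot at the shank's lower end is a flat blade, 3 mm thick and 4 mm wide, that points along the pick's +x and rises at 11 degrees to its blunt tip, 14 mm from the axis; the tip's top is 5.6 mm above the shank's lower end, so the hook takes up most of the 7 mm under the ring. A wire hung on it slides against the shank, 5 mm from the axis.
There are look-alikes about, which are no part of the job. Leave any green or red look-alike of the pick alone.

How it is judged (in metres and radians):
On the way:
1. the ring's end in the slot is lifted above the rim of the mill by the pick (z of ring_end in the frame of mill above 0.064 m and contact force between pick and ring above 0.05 N), for 0.1 s.
At the end, for the whole second after the job is handed in: The ring lies in the saucer, its centre within 40 mm of the saucer's, tilted less than 0.3 rad (either side up), at rest; the pick hangs upright (within 0.1 rad) in its stand, its collar on the stand's top, at rest (horizontal distance between ring and saucer below 0.04 m and height (world z) of ring below 0.03 m and (angle between ring's own z axis and vertical below 0.3 rad or angle between ring's own z axis and vertical above 2.84 rad) and linear speed of each of ring, pick below 0.02 m/s and horizontal distance between pick and stand below 0.016 m and height (world z) of pick between 0.072 and 0.081 m and angle between pick's own z axis and vertical below 0.1 rad); the robot touches nothing.
It fails at once if the pick pressed against the mill with more than 20 N (contact force between pick and mill above 20 N).
It fails at once if the pick pressed against the ring with more than 20 N (contact force between pick and ring above 20 N).
It fails at once if the ring flung or dropped (faster than 1.2 m/s) (linear speed of ring above 1.2 m/s).
It fails at once if the mug, the glass or the salt shaker pushed by more than 20 mm (distance of any of mug_blue, tea_glass, salt_shaker from where it was at the start of the episode above 0.02 m).
It also fails if it takes over 72 s, if anything falls off the work surface, if the arm or the gripper's body presses on something with over 40 N, if the wrist force passes 120 N, or if a joint passes its speed limit or range.

### The arm

A 6-joint arm with a two-finger parallel gripper is mounted at the origin on a cart in front of the work surface, level with it; the furniture and walls round the work are solid. World frame = base frame: x ahead of the robot, y to its left, z up, the work surface at z = 0. Lengths are in m, angles in degrees, forces in N, time in s.
With the tool pointing down it reaches from about 0.35 to 0.875 m from the base axis. Payload 4.2 kg.
Tool frame: the origin (TCP) lies midway between the tips of the shut fingers; the grasp point (between the pads) lies 19 mm behind it; z points along the fingers, y is the line along which they close (so a half turn about z gives the same grasp; the last joint's range is limited). The gripper opens to 87 mm and grips with 3 to 60 N. Pads are 19 mm wide; open, the fingers measure 117 mm over their backs; the gripper's body (75 mm by 190 mm) begins 51 mm behind the grasp point.
Start: joints at [88.327, 22.042, 0.453, 0, -68.411, -14.817], TCP at [0.177, 0.599, 0.223] pointing down, gripper open.
Joint ranges: [-179.83, 179.83], [-69.29, 118.12], [-61.27, 80.66], [-181.25, 117.63], [-171.15, -9.14], [-177.46, 177.46]. Speed limits (degrees/s): [159.86, 159.86, 180, 180, 180, 180].

### API

Orientations are given as a 3x3 rotation matrix whose columns are the frame's x, y, z axes.
In Python, from station import r, cams gives the robot as it stands.
- The arm moves only by the tool play_rows, never from a script. Its argument "commands" is text: rows parted by semicolons, each of 6 numbers parted by spaces: the shift along the world's x, y, z normalised to -1 to 1, where 1 is 30 mm, then the turn, a rotation vector about the world's x, y, z normalised to -1 to 1, where 1 is 0.15 rad. A call has 1 to 20 rows; each row shifts and turns the commanded pose from where the row before left it; what a row does not reach is not made up. A row lasts 1/10 s, in which the tool goes at most 50 mm and 8.59 degrees, less where a joint would pass 70% of its speed; a pose out of reach is approached as far as the arm can. A call with a number of a shift or a turn outside -1 to 1 is refused whole. A call with a gripper value outside its range is refused whole. "grip" is the finger opening in mm, from 0 to 87, set as the call begins (left out, the last holds). The fingers move at their own pace and stop on an object; the grip force is fixed at half the most. Time passes only in rows, so rows that do not move let the fingers close. It gives the time, the measured TCP pose, the force, the opening and the grip force at its end, in the units of the state.
- r.sense(): the state, without advancing time (a new reading comes with each control period).
- cams.capture(name): name is "scene" or "top"; returns (picture, depth): 420x560x3 uint8, blue, green, red; 420x560 float32, m along the optical axis (not along the pixel's ray), 0 where there is no reading.
- cams.camera_info(name): a dict with "mtx" (3x3 intrinsics, pixels), "R" (3x3) and "t" (3): a world point X has camera coordinates R X + t. Camera axes: x right, y down, z forward; pixel columns grow to the right and rows downward; lengths in m; the calibration is good to about 2 mm. A picture is of the moment at which its call begins. camera_info takes no time and is no camera call.
- r.finish_job(): hands the job in; it is judged then, once.
The state is a dict: "time_s": time; "joints": joint angles; "joint_velocities": joint speeds; "effort": joint torques, N m; "tcp_pos": TCP position; "ee_rot": TCP orientation; "wrist_force": force on the tool from outside, world axes, zero at the start; "moment": the same for the moment, N m; "gripper_width": opening from 0.0 (shut) to 1.0 (fully open); "gripper_force": force on a finger pad.
Only numpy, scipy, OpenCV 4.12 (cv2) and the standard library are available. Lean on these libraries where they do the work, as an engineer would, in place of code of your own. Each camera call takes 0.05 s, during which the arm holds its last target. There are 200 camera calls.

## Working session

There is one attempt and no reset: what is moved stays moved. The work goes in short steps, Python scripts to look and compute and a tool call to move; the robot and the scene stay as the last step left them, time stands still between calls to the robot, and variables do not carry over. Pictures are saved under pics/ and viewed, at most 10 in all, crops included, and the job is handed in when it is done.

Besides the shell and the picture viewer there is one more tool, called after "Request:" as a command line: name --argument value ..., lists and objects as JSON in quotes. play_rows: Moves the arm, as the interface text tells. Scaled input: -1 to 1 covers 30 mm each way for a shift and 0.15 rad each way for a turn. Its arguments: {"type":"object","properties":{"commands":{"type":"string"},"grip":{"type":"number"}},"required":["commands"]}

```bash
mkdir -p pics; ls; python3 - <<'E'
from station import r,cams
import cv2,numpy as np
for n in("scene","top"):
    p,d=cams.capture(n); cv2.imwrite(f"pics/{n}0.png",p); np.save(f"pics/{n}0.npy",d)
    i=cams.camera_info(n); print(n,i)
s=r.sense();print(s["time_s"],s["tcp_pos"],s["ee_rot"],s["wrist_force"])
a=cv2.imread("pics/scene0.png");b=cv2.imread("pics/top0.png")
E
```

```text
pics
scene {'mtx': array([[456.36848104,   0.        , 276.89906483],
       [  0.        , 456.36848104, 207.73100619],
       [  0.        ,   0.        ,   1.        ]]), 'R': array([[ 0.87742152, -0.47968805, -0.0055551 ],
       [-0.32316395, -0.58247805, -0.74584474],
       [ 0.35453708,  0.65621543, -0.66609666]]), 't': array([-0.50087392,  0.23042489,  0.90022675])}
top {'mtx': array([[458.44708629,   0.        , 280.29993251],
       [  0.        , 458.44708629, 209.46136002],
       [  0.        ,   0.        ,   1.        ]]), 'R': array([[ 0.09275274, -0.99568669,  0.00222475],
       [-0.97148007, -0.09098705, -0.21896992],
       [ 0.21822786,  0.01814876, -0.97572907]]), 't': array([-0.04825498,  0.54648276,  1.00017796])}
0.1 [0.17721126 0.59879191 0.2215798 ] [[ 9.58830873e-01 -2.83977332e-01 -4.81381286e-04]
 [-2.83977730e-01 -9.58829017e-01 -1.88831838e-03]
 [ 7.46772716e-05  1.94727953e-03 -9.99998101e-01]] [-0.4736238   0.13157699 -0.02155289]
```

View pics/scene0.png

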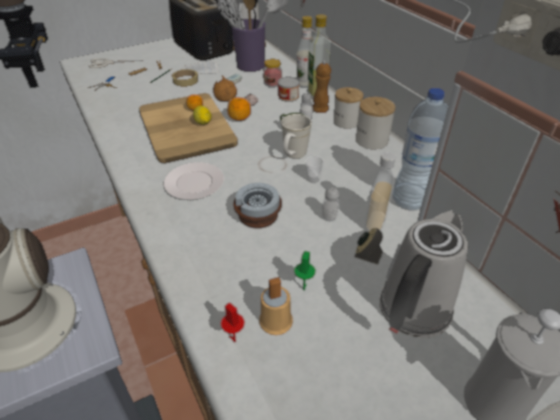

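View pics/top0.png

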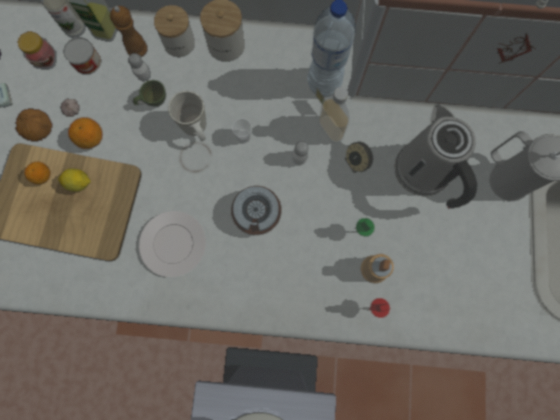

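Scene view: mill at (258,204), pick in its wooden stand at (275,305), saucer at (192,181), red and green look-alikes at (232,320) and (305,267). Top view: mill (256,210), stand (378,266), saucer (173,242). The orange and steel pick hanging in the stand is the one meant. The red and green ones and the small coaster ring at (196,155) are not part of the job. Next I'll take one crop to confirm.

```bash
cat > h.py <<'E'
import numpy as np,cv2
from station import r,cams
def ray(n,uv,z):
    i=cams.camera_info(n);R,t=i["R"],i["t"];c=-R.T@t
    d=R.T@np.linalg.inv(i["mtx"])@np.array([uv[0],uv[1],1.]);return c+d*(z-c[2])/d[2]
def proj(n,X):
    i=cams.camera_info(n);p=i["mtx"]@(i["R"]@np.asarray(X,float)+i["t"]);return p[:2]/p[2]
def two(ua,ub):
    A=[];b=[]
    for n,uv in(("scene",ua),("top",ub)):
        i=cams.camera_info(n);R,t=i["R"],i["t"];c=-R.T@t
        d=R.T@np.linalg.inv(i["mtx"])@np.array([uv[0],uv[1],1.]);d/=np.linalg.norm(d);P=np.eye(3)-np.outer(d,d);A.append(P);b.append(P@c)
    return np.linalg.lstsq(np.vstack(A),np.hstack(b),rcond=None)[0]
def crop(p,u,v,w,h,k):return cv2.resize(p[v:v+h,u:u+w],None,fx=k,fy=k,interpolation=cv2.INTER_CUBIC)
E
python3 - <<'E'
from h import *
s=cv2.imread("pics/scene0.png");t=cv2.imread("pics/top0.png")
c=np.vstack([np.hstack([crop(s,228,174,60,60,6),crop(t,226,180,60,60,6)])[:, :],np.hstack([crop(s,246,272,60,60,6),crop(t,348,236,60,60,6)])])
c=cv2.resize(c,(600,600)) # 5 px/px
cv2.imwrite("pics/c1.png",c)
print("mill",ray("top",(256,206),.061),"stand",ray("top",(377,266),.076),"saucer",ray("top",(173,243),.005),ray("scene",(191,182),.005))
E
```

```text
mill [0.55145067 0.0595818  0.061     ] stand [ 0.43713849 -0.22309573  0.076     ] saucer [0.45499543 0.25230843 0.005     ] [0.44927819 0.25858894 0.005     ]
```

View pics/c1.png

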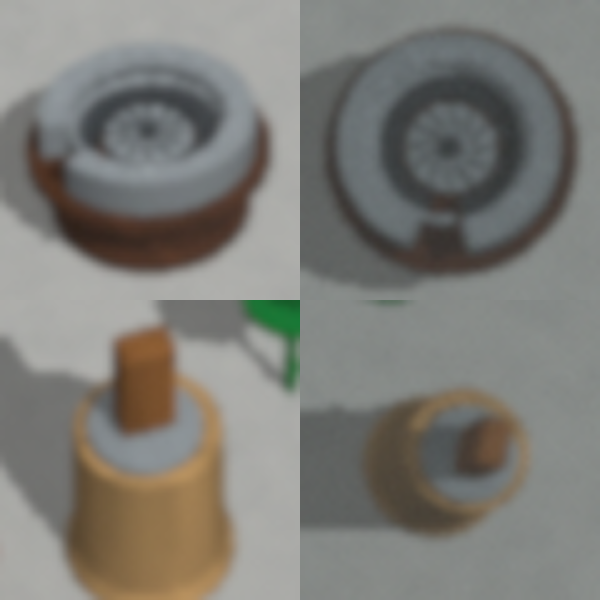

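The crops confirm it: the orange-handled pick with the steel collar sits in the wooden stand. The mill's slot faces down in the top view at about (314,227), with a slight turn. Next I'll measure the handle yaw, the slot direction and the stand axis.

```bash
python3 - <<'E'
from h import *
s=cv2.imread("pics/scene0.png");t=cv2.imread("pics/top0.png")
# left: scene mill slot(x10), top slot ; below handles
f=lambda p,u,v:cv2.convertScaleAbs(crop(p,u,v,40,30,10),alpha=1.5)
c=np.vstack([np.hstack([f(s,230,190),f(t,236,208)]),np.hstack([f(s,256,274),f(t,362,250)])])
cv2.imwrite("pics/c2.png",c)
E
```

```text
(no output)
```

View pics/c2.png

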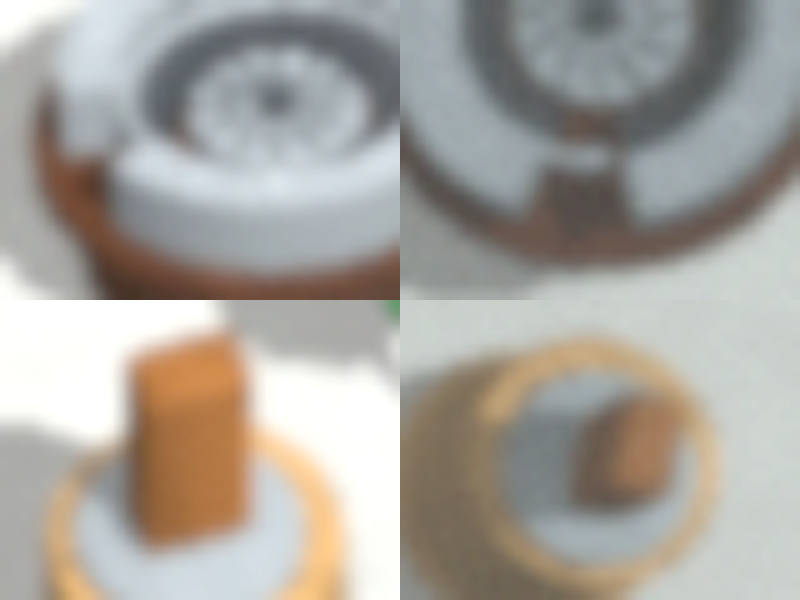

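```bash
python3 - <<'E'
from h import *
S=lambda x,y,ox,oy:(ox+x/10-.45,oy+y/10-.45)
a=ray("scene",S(150,248,256,274),.082);b=ray("scene",S(247,222,256,274),.082);print("front edge",a,b,np.degrees(np.arctan2(*(b-a)[1::-1])),np.linalg.norm(a-b))
c=[ray("top",S(x-400,y-300,362,250),.127) for x,y in((640,393),(690,400),(660,487),(608,472))]
print(np.round(c,4),np.mean(c,0)); 
for i in range(4):
    d=c[(i+1)%4]-c[i];print(np.degrees(np.arctan2(d[1],d[0])),np.linalg.norm(d))
# stand/collar circle: collar top z .082, r .022 ; edges in top crop x 500..697, y 367..563
print("collar",ray("top",S(198,166,362,250),.082))
print("stand top",ray("top",S(204,160,362,250),.076))
print("mill",ray("top",(255.7,209),.061))
for x,y in((585,165),(580,215)):print(ray("top",S(x-400,y,236,208),.061))
for x in(555,590,613): print("wire",ray("top",S(x-400,157,236,208),.0525))
t=cv2.imread("pics/top0.png").astype(int);
hsv=cv2.cvtColor(t.astype(np.uint8),cv2.COLOR_BGR2HSV)
# saturated (brown) base -> mill outer; collar = low saturation inside brown ring
m=((hsv[...,1]>70)&(hsv[...,0]<20)).astype(np.uint8);m[:,:225]=0;m[:,290:]=0;m[:175]=0;m[245:]=0
ys,xs=np.nonzero(m);print("base mask",xs.min(),xs.max(),ys.min(),ys.max())
cn=max(cv2.findContours(m,0,1)[0],key=len);print(cv2.minEnclosingCircle(np.argwhere(m)[:,::-1].astype(np.float32)))
print("mill proj check rim/ledge",[proj("top",[.5515,.0596,z]) for z in(.061,.041)])
E
```

```text
front edge [ 0.42941042 -0.2351955   0.082     ] [ 0.44797918 -0.23867183  0.082     ] -10.603827079757357 0.018891364584560477
[[ 0.4479 -0.2301  0.127 ]
 [ 0.4474 -0.2407  0.127 ]
 [ 0.4285 -0.2351  0.127 ]
 [ 0.4306 -0.2241  0.127 ]] [ 0.43859709 -0.23248146  0.127     ]
-92.69046828552966 0.010608537045015428
163.64208554555822 0.019725875780572246
79.0811675884284 0.011252182473604634
-19.15496021516834 0.018307601429014164
collar [ 0.43699478 -0.23145437  0.082     ]
stand top [ 0.43915661 -0.23399421  0.076     ]
mill [0.54429983 0.05952953 0.061     ]
[0.50871043 0.05960112 0.061     ]
[0.49701204 0.05951482 0.061     ]
wire [0.51151231 0.06734166 0.0525    ]
wire [0.51226756 0.05927165 0.0525    ]
wire [0.51276389 0.05396835 0.0525    ]Traceback (most recent call last):
  File "<stdin>", line 18, in <module>
    return umr_minimum(a, axis, None, out, keepdims, initial, where)
ValueError: zero-size array to reduction operation minimum which has no identity
```

Request:
play_rows --commands "0.91 -0.83 0 0 0 0.3;0.91 -0.83 0 0 0 0;0.91 -0.83 0 0 0 0;0.91 -0.83 0 0 0 0;0.91 -0.83 0 0 0 0;0.91 -0.83 0 0 0 0;0.91 -0.83 0 0 0 0;0.91 -0.83 0 0 0 0;0.91 -0.83 0 0 0 0;0.91 -0.83 0 0 0 0" --grip 60

```text
time_s: 1.1
tcp_pos: [0.4511, 0.3489, 0.2222]
ee_rot: [[0.971, -0.24, -0.001], [-0.24, -0.971, -0.001], [-0.001, 0.001, -1.0]]
wrist_force: [-0.5, 1.5, -0.6]
gripper_width: 0.692
gripper_force: 0.0
```

Request:
play_rows --commands "-0.02 -0.97 0 0 0 0;-0.02 -0.97 0 0 0 0;-0.02 -0.97 0 0 0 0;-0.02 -0.97 0 0 0 0;-0.02 -0.97 0 0 0 0;-0.02 -0.97 0 0 0 0;-0.02 -0.97 0 0 0 0;-0.02 -0.97 0 0 0 0;-0.02 -0.97 0 0 0 0;-0.02 -0.97 0 0 0 0;-0.02 -0.97 0 0 0 0;-0.02 -0.97 0 0 0 0;-0.02 -0.97 0 0 0 0;-0.02 -0.97 0 0 0 0;-0.02 -0.97 0 0 0 0;-0.02 -0.97 0 0 0 0;-0.02 -0.97 0 0 0 0;-0.02 -0.97 0 0 0 0;-0.02 -0.97 0 0 0 0;0 0 0 0 0 0"

```text
time_s: 3.1
tcp_pos: [0.4385, -0.2049, 0.2219]
ee_rot: [[0.97, -0.244, -0.001], [-0.244, -0.97, -0.0], [-0.001, 0.0, -1.0]]
wrist_force: [-0.6, 0.8, -0.5]
gripper_width: 0.691
gripper_force: 0.0
```

Request:
play_rows --commands "0 -0.89 0 0 0 0;0 0 -0.7 0 0 0;0 0 -0.7 0 0 0;0 0 -0.7 0 0 0;0 0 -0.7 0 0 0;0 0 -0.7 0 0 0;0 0 -0.6 0 0 0;0 0 -0.37 0 0 0;0 0 0 0 0 0"

```text
time_s: 4.0
tcp_pos: [0.4379, -0.2287, 0.087]
ee_rot: [[0.971, -0.24, -0.004], [-0.24, -0.971, 0.001], [-0.004, 0.0, -1.0]]
wrist_force: [0.4, -0.5, 0.8]
gripper_width: 0.691
gripper_force: 0.0
```

Request:
play_rows --commands "0 0 0 0 0 0;0 0 0 0 0 0;0 0 0 0 0 0;0 0 0 0 0 0;0 0 0 0 0 0;0 0 0 0 0 0;0 0 0 0 0 0" --grip 5

```text
time_s: 4.7
tcp_pos: [0.4388, -0.2294, 0.0885]
ee_rot: [[0.971, -0.24, -0.0], [-0.24, -0.971, -0.0], [-0.0, 0.0, -1.0]]
wrist_force: [-0.4, 0.1, 1.3]
gripper_width: 0.161
gripper_force: 30.0
```

Request:
play_rows --commands "0 0 0.5 0 0 0;0 0 0.8 0 0 0;0 0 0.9 0 0 0;0 0 0.9 0 0 0;0 0 0.9 0 0 0;0 0 0.5 0 0 0;0 0 0 0 0 0"

```text
time_s: 5.4
tcp_pos: [0.4402, -0.2296, 0.2257]
ee_rot: [[0.971, -0.24, 0.005], [-0.24, -0.971, -0.001], [0.005, -0.0, -1.0]]
wrist_force: [1.8, 1.2, -0.7]
gripper_width: 0.158
gripper_force: 30.0
```

```bash
python3 - <<'E'
from h import *
p,d=cams.capture("scene");t,_=cams.capture("top");S=r.sense();print(S["tcp_pos"],S["wrist_force"])
cv2.imwrite("pics/s1.png",p);cv2.imwrite("pics/t1.png",t)
T=S["tcp_pos"]
for z in(-.0125,-.0585,-.0825):print(proj("scene",T+[0,0,z]),proj("top",T+[0,0,z]))
u,v=proj("scene",T+[0,0,-.05]).astype(int);a=crop(p,u-27,v-30,50,75,8)
u,v=proj("top",T+[0,0,-.05]).astype(int);b=crop(t,u-25,v-35,50,75,8)
cv2.imwrite("pics/c3.png",cv2.convertScaleAbs(np.hstack([a,b]),alpha=1.4));print(u,v)
E
```

```text
[ 0.43845572 -0.22901203  0.22268357] [ 0.19160281 -0.06110785 -1.4537021 ]
[272.44104616 246.70339763] [394.52345829 258.76152486]
[272.75914091 264.87270026] [388.96936485 261.34336029]
[272.91557369 273.80800797] [386.27884159 262.59405734]
389 260
```

View pics/c3.png

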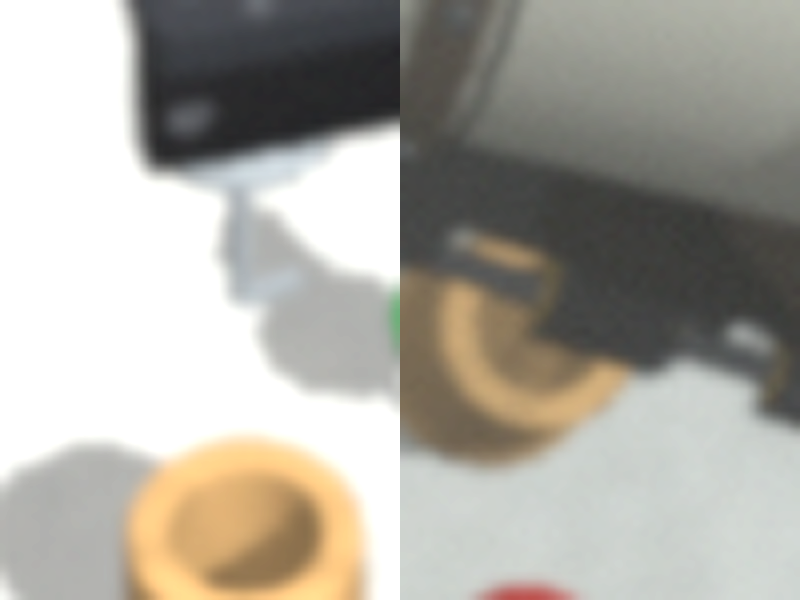

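The foot points right and slightly up in the scene crop, from the shank at (245,295) to the tip at (300,278). So the pick's +x is at about -14° yaw and needs +14°. The length is about 57 mm below the origin. Next I'll move it to just outside the slot.

Request:
play_rows --commands "0.1 0.9 -0.2 0 0 0.163;0.1 0.96 -0.2 0 0 0.163;0.1 0.96 -0.2 0 0 0.163;0.1 0.96 -0.2 0 0 0.163;0.1 0.96 -0.2 0 0 0.163;0.1 0.96 -0.2 0 0 0.163;0.1 0.96 -0.2 0 0 0.163;0.1 0.96 -0.2 0 0 0.163;0.1 0.96 -0.2 0 0 0.163;0.1 0.96 -0.2 0 0 0.163;0 0 0 0 0 0;0 0 0 0 0 0"

```text
time_s: 6.7
tcp_pos: [0.468, 0.0569, 0.1619]
ee_rot: [[1.0, 0.003, -0.003], [0.003, -1.0, -0.001], [-0.003, 0.001, -1.0]]
wrist_force: [1.0, -0.3, -0.9]
gripper_width: 0.156
gripper_force: 30.0
```

```bash
python3 - <<'E'
from h import *
p,d=cams.capture("scene");t,_=cams.capture("top");S=r.sense();print(S["tcp_pos"],S["wrist_force"],S["ee_rot"])
cv2.imwrite("pics/s2.png",p);cv2.imwrite("pics/t2.png",t)
T=S["tcp_pos"]
for z in(-.0125,-.0695):print(proj("scene",T+[0,0,z]),proj("top",T+[0,0,z]))
a=crop(p,215,165,66,66,6);b=crop(t,215,185,66,66,6)
cv2.imwrite("pics/c4.png",cv2.convertScaleAbs(np.hstack([a,b]),alpha=1.4))
E
```

```text
[0.46833513 0.05618354 0.16270312] [-0.11135482  0.07507437 -0.43758628] [[ 9.99997938e-01  1.00179157e-03 -1.76628349e-03]
 [ 1.00037420e-03 -9.99999177e-01 -8.03158586e-04]
 [-1.76708663e-03  8.01389986e-04 -9.99998118e-01]]
[223.33547118 177.84989074] [251.3499747  235.09574294]
[225.4277534  197.57619781] [252.88283556 239.33918082]
```

View pics/c4.png

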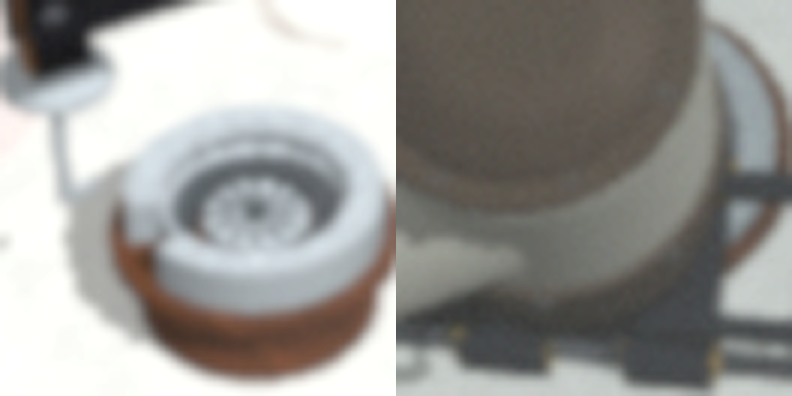

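The shank's lower end is at (226,198) in the scene view, within 1 px of the prediction, so the pick axis lies on the TCP and L is about 57 mm. Next I'll cross-check the mill position in the scene view.

```bash
python3 - <<'E'
from h import *
M=np.array([.545,.0595,0]);o=np.array([215,165])
f=lambda X:(np.round((proj("scene",X)-o+.5)*6))
a=np.radians(np.arange(0,360,10));
for nm,rr,z in(("rim out",.052,.061),("base bot",.060,0.041)):
    q=np.array([f(M+[rr*np.cos(x),rr*np.sin(x),z]) for x in a]);print(nm,q.min(0),q.max(0))
for nm,x,y,z in(("L out rim",-.051,.0105,.061),("R out rim",-.051,-.0105,.061),("R out ledge",-.051,-.0105,.041),("L out ledge",-.051,.0105,.041)):print(nm,f(M+[x,y,z]))
s=cv2.imread("pics/scene0.png");h=cv2.cvtColor(s,cv2.COLOR_BGR2HSV)
E
```

```text
rim out [115. 113.] [375. 282.]
base bot [ 98. 138.] [396. 334.]
L out rim [118. 220.]
R out rim [140. 251.]
R out ledge [143. 289.]
L out ledge [121. 258.]
```

```bash
python3 - <<'E'
from h import *
from scipy.optimize import least_squares
for n,box in(("top",(225,178,290,242)),("scene",(228,180,290,232))):
    p=cv2.imread(f"pics/{n}0.png").astype(int);u0,v0,u1,v1=box
    sub=p[v0:v1,u0:u1]; rb=sub[...,2]-sub[...,0]
    m=(rb>12).astype(np.uint8); k,l,st,_=cv2.connectedComponentsWithStats(m)
    i=1+np.argmax(st[1:,4]);m=(l==i);print(n,st[i])
    # outer boundary points seen from centre: farthest brown px per direction, subpixel by half-threshold along ray
    c=np.array([256-u0,210-v0]) if n=="top" else np.array([258-u0,206-v0])
    g=cv2.GaussianBlur(rb.astype(np.float32),(0,0),.6);pts=[]
    for a in np.radians(np.arange(0,360,6)):
        if n=="scene" and not(0<=a<=np.pi):continue
        rs=np.arange(12,34,.1);x=(c[0]+rs*np.cos(a)).astype(np.float32);y=(c[1]+rs*np.sin(a)).astype(np.float32)
        v=cv2.remap(g,x[None],y[None],1)[0]
        if v.max()<15:continue
        k=np.argmax(v);j=k+np.argmax(v[k:]<v[k]/2)
        if j>k:pts.append((x[j]+u0,y[j]+v0))
    pts=np.array(pts)
    if n=="top":
        W=np.array([ray("top",q,.041)[:2] for q in pts])
        f=lambda z:np.hypot(W[:,0]-z[0],W[:,1]-z[1])-z[2]
        R=least_squares(f,[.546,.06,.06],loss="soft_l1",f_scale=.001);print(len(pts),R.x,np.abs(f(R.x)).mean())
    else:
        # base is a slightly tapered body; print only
        print(pts[::3].round(1).tolist())
    # rim: bright collar vs dark surroundings: wire rows
# collar outer edge in top: grey->brown transition
p=cv2.imread("pics/top0.png").astype(np.float32);g=p[...,2]-p[...,0]
for n,c,z,lo,hi in(("top",(255.8,209.3),.061,17,27),("scene",(258.,200.),.061,0,0)):
    if n=="scene":continue
    W=[]
    for a in np.radians(np.arange(0,360,5)):
        rs=np.arange(lo,hi,.1);x=(c[0]+rs*np.cos(a)).astype(np.float32);y=(c[1]+rs*np.sin(a)).astype(np.float32)
        v=cv2.remap(g,x[None],y[None],1)[0]
        k=np.argmax(v); j=np.where(v[:k]<(v[k]+v[:k].min())/2)[0] if k>5 else []
        if len(j) and v[k]>12:W.append(ray("top",(x[j[-1]],y[j[-1]]),.055)[:2])
    W=np.array(W);f=lambda z:np.hypot(W[:,0]-z[0],W[:,1]-z[1])-z[2]
    R=least_squares(f,[.546,.06,.052],loss="soft_l1",f_scale=.001);print("collar",len(W),R.x,np.abs(f(R.x)).mean())
E
```

```text
top [20 42 33 14 78]
7 [0.55365299 0.06154337 0.0650268 ] 0.00019517549962042618
scene [  5  18  49  30 487]
[[281.3999938964844, 206.0], [277.8999938964844, 212.5], [275.6000061035156, 218.8000030517578], [270.8999938964844, 223.8000030517578], [264.70001220703125, 226.5], [258.0, 227.5], [251.3000030517578, 226.6999969482422], [245.0, 224.0], [240.60000610351562, 218.60000610351562], [236.89999389648438, 212.89999389648438], [233.10000610351562, 206.0]]
collar 23 [0.54540688 0.05887751 0.05059103] 0.0005587322828725519
```

Request:
play_rows --commands "0.36 0.08 -0.3 0 0 0;0.36 0.08 -0.3 0 0 0;0 0 -0.4 0 0 0;0 0 -0.4 0 0 0;0 0 -0.1 0 0 0;0 0 0 0 0 0;0 0 0 0 0 0"

```text
time_s: 7.5
tcp_pos: [0.4912, 0.0616, 0.1186]
ee_rot: [[1.0, 0.002, 0.001], [0.002, -1.0, 0.0], [0.001, -0.0, -1.0]]
wrist_force: [0.6, 0.3, -0.5]
gripper_width: 0.156
gripper_force: 30.0
```

```bash
python3 - <<'E'
from h import *
p,d=cams.capture("scene");S=r.sense();print(S["tcp_pos"],S["wrist_force"])
cv2.imwrite("pics/s3.png",p)
T=S["tcp_pos"]
for z in(-.0125,-.0695):print((proj("scene",T+[0,0,z])-[220,165])*10)
cv2.imwrite("pics/c5.png",cv2.convertScaleAbs(crop(p,220,165,60,60,10),alpha=1.3))
E
```

```text
[0.4912172  0.0617143  0.11886084] [-0.1051446   0.09639126 -0.51801423]
[131.5907233  236.74855367]
[148.27467037 422.7482936 ]
```

View pics/c5.png

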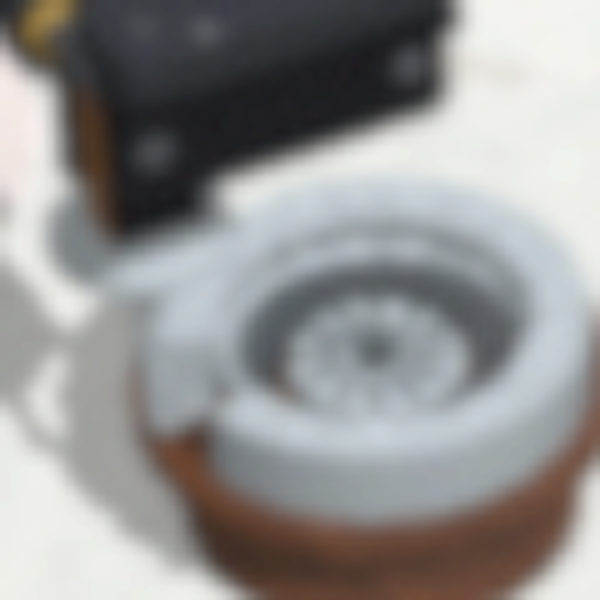

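Request:
play_rows --commands "0 0 -0.05 0 0 0;0 0 -0.05 0 0 0;0 0 -0.03 0 0 0;0 0 0 0 0 0"

```text
time_s: 7.95
tcp_pos: [0.4905, 0.0617, 0.1145]
ee_rot: [[1.0, 0.002, -0.0], [0.002, -1.0, -0.0], [-0.0, 0.0, -1.0]]
wrist_force: [-0.1, -0.1, -0.3]
gripper_width: 0.16
gripper_force: 30.0
```

Request:
play_rows --commands "0 0 -0.02 0 0 0;0 0 -0.02 0 0 0;0 0 0 0 0 0"

```text
time_s: 8.25
tcp_pos: [0.4905, 0.0617, 0.1133]
ee_rot: [[1.0, 0.002, -0.0], [0.002, -1.0, -0.0], [-0.0, 0.0, -1.0]]
wrist_force: [-0.1, -0.5, -1.2]
gripper_width: 0.156
gripper_force: 30.0
```

Request:
play_rows --commands "0 0 -0.02 0 0 0;0 0 -0.02 0 0 0;0 0 0 0 0 0"

```text
time_s: 8.55
tcp_pos: [0.4907, 0.0617, 0.1124]
ee_rot: [[1.0, 0.002, 0.0], [0.002, -1.0, -0.0], [0.0, 0.0, -1.0]]
wrist_force: [-1.1, 0.3, 1.1]
gripper_width: 0.159
gripper_force: 30.0
```

Request:
play_rows --commands "0 0 -0.02 0 0 0;0 0 0 0 0 0"

```text
time_s: 8.75
tcp_pos: [0.4908, 0.0617, 0.1122]
ee_rot: [[1.0, 0.002, 0.001], [0.002, -1.0, 0.0], [0.001, -0.0, -1.0]]
wrist_force: [-1.5, 0.7, 4.7]
gripper_width: 0.159
gripper_force: 30.0
```

Request:
play_rows --commands "0 0 -0.02 0 0 0;0 0 0 0 0 0"

```text
time_s: 8.95
tcp_pos: [0.491, 0.0618, 0.112]
ee_rot: [[1.0, 0.002, 0.001], [0.002, -1.0, -0.0], [0.001, 0.0, -1.0]]
wrist_force: [-2.2, -0.6, 8.7]
gripper_width: 0.158
gripper_force: 30.0
```

Request:
play_rows --commands "0 0 -0.02 0 0 0;0 0 0 0 0 0"

```text
time_s: 9.15
tcp_pos: [0.4911, 0.0617, 0.1119]
ee_rot: [[1.0, 0.002, 0.001], [0.002, -1.0, -0.0], [0.001, 0.0, -1.0]]
wrist_force: [-2.8, -0.7, 10.7]
gripper_width: 0.162
gripper_force: 30.0
```

Request:
play_rows --commands "0 0 0.065 0 0 0;0 0 0 0 0 0;0 0 0 0 0 0"

```text
time_s: 9.45
tcp_pos: [0.4908, 0.0618, 0.1123]
ee_rot: [[1.0, 0.002, 0.0], [0.002, -1.0, 0.0], [0.0, -0.0, -1.0]]
wrist_force: [0.2, -0.1, 2.5]
gripper_width: 0.156
gripper_force: 30.0
```

Request:
play_rows --commands "0 0 0.025 0 0 0;0 0 0 0 0 0;0 0 0 0 0 0"

```text
time_s: 9.75
tcp_pos: [0.4902, 0.0616, 0.1126]
ee_rot: [[1.0, 0.001, -0.001], [0.001, -1.0, -0.0], [-0.001, 0.0, -1.0]]
wrist_force: [-0.3, -0.1, -0.7]
gripper_width: 0.159
gripper_force: 30.0
```

Request:
play_rows --commands "0.06 0 0 0 0 0;0.06 0 0 0 0 0;0.06 0 0 0 0 0;0 0 0 0 0 0"

```text
time_s: 10.15
tcp_pos: [0.4963, 0.0617, 0.113]
ee_rot: [[1.0, 0.002, 0.0], [0.002, -1.0, 0.0], [0.0, -0.0, -1.0]]
wrist_force: [0.2, -0.6, -0.8]
gripper_width: 0.155
gripper_force: 30.0
```

Request:
play_rows --commands "0.06 0 0 0 0 0;0.06 0 0 0 0 0;0 0 0 0 0 0"

```text
time_s: 10.45
tcp_pos: [0.4999, 0.0617, 0.113]
ee_rot: [[1.0, 0.002, 0.0], [0.002, -1.0, 0.0], [0.0, -0.0, -1.0]]
wrist_force: [-0.6, -0.1, -1.0]
gripper_width: 0.158
gripper_force: 30.0
```

Request:
play_rows --commands "0.05 0 0 0 0 0;0.05 0 0 0 0 0;0 0 0 0 0 0"

```text
time_s: 10.75
tcp_pos: [0.5028, 0.0617, 0.1131]
ee_rot: [[1.0, 0.002, 0.0], [0.002, -1.0, 0.0], [0.0, -0.0, -1.0]]
wrist_force: [-0.0, 0.3, -1.2]
gripper_width: 0.159
gripper_force: 30.0
```

Request:
play_rows --commands "0.04 0 0 0 0 0;0.04 0 0 0 0 0;0 0 0 0 0 0"

```text
time_s: 11.05
tcp_pos: [0.5051, 0.0617, 0.1131]
ee_rot: [[1.0, 0.002, 0.0], [0.002, -1.0, -0.0], [0.0, 0.0, -1.0]]
wrist_force: [0.1, 0.6, -1.0]
gripper_width: 0.158
gripper_force: 30.0
```

Request:
play_rows --commands "0.04 0 0 0 0 0;0 0 0 0 0 0;0 0 0 0 0 0"

```text
time_s: 11.35
tcp_pos: [0.5062, 0.0617, 0.113]
ee_rot: [[1.0, 0.002, 0.0], [0.002, -1.0, 0.0], [0.0, -0.0, -1.0]]
wrist_force: [-0.1, -0.1, -0.4]
gripper_width: 0.157
gripper_force: 30.0
```

Request:
play_rows --commands "0.04 0 0 0 0 0;0 0 0 0 0 0"

```text
time_s: 11.55
tcp_pos: [0.5075, 0.0617, 0.1131]
ee_rot: [[1.0, 0.002, 0.0], [0.002, -1.0, 0.0], [0.0, -0.0, -1.0]]
wrist_force: [-1.5, -0.1, -1.1]
gripper_width: 0.156
gripper_force: 30.0
```

Request:
play_rows --commands "0.04 0 0 0 0 0;0 0 0 0 0 0"

```text
time_s: 11.75
tcp_pos: [0.5087, 0.0617, 0.113]
ee_rot: [[1.0, 0.002, -0.0], [0.002, -1.0, -0.0], [-0.0, 0.0, -1.0]]
wrist_force: [-1.1, 0.3, 0.1]
gripper_width: 0.159
gripper_force: 30.0
```

Request:
play_rows --commands "0.03 0 0 0 0 0;0 0 0 0 0 0"

```text
time_s: 11.95
tcp_pos: [0.5093, 0.0616, 0.1129]
ee_rot: [[1.0, 0.002, -0.001], [0.002, -1.0, -0.0], [-0.001, 0.0, -1.0]]
wrist_force: [-1.4, -0.1, -0.7]
gripper_width: 0.159
gripper_force: 30.0
```

Request:
play_rows --commands "0 0 0.03 0 0 0;0 0 0.03 0 0 0;0 0 0 0 0 0"

```text
time_s: 12.25
tcp_pos: [0.5094, 0.0617, 0.115]
ee_rot: [[1.0, 0.002, -0.0], [0.002, -1.0, -0.0], [-0.0, 0.0, -1.0]]
wrist_force: [-0.6, -0.0, 0.6]
gripper_width: 0.158
gripper_force: 30.0
```

Request:
play_rows --commands "0 0 0.03 0 0 0;0 0 0.02 0 0 0;0 0 0 0 0 0"

```text
time_s: 12.55
tcp_pos: [0.5094, 0.0617, 0.1164]
ee_rot: [[1.0, 0.002, -0.0], [0.002, -1.0, -0.0], [-0.0, 0.0, -1.0]]
wrist_force: [-0.4, -0.2, -0.8]
gripper_width: 0.156
gripper_force: 30.0
```

Request:
play_rows --commands "0 0 0.02 0 0 0;0 0 0.02 0 0 0;0 0 0 0 0 0"

```text
time_s: 12.85
tcp_pos: [0.5094, 0.0617, 0.1176]
ee_rot: [[1.0, 0.002, -0.0], [0.002, -1.0, -0.0], [-0.0, 0.0, -1.0]]
wrist_force: [-0.9, -1.5, -1.3]
gripper_width: 0.157
gripper_force: 30.0
```

Request:
play_rows --commands "0 0 0.02 0 0 0;0 0 0.02 0 0 0;0 0 0 0 0 0"

```text
time_s: 13.15
tcp_pos: [0.5095, 0.0617, 0.1188]
ee_rot: [[1.0, 0.002, 0.0], [0.002, -1.0, 0.0], [0.0, -0.0, -1.0]]
wrist_force: [-0.7, 0.5, -0.5]
gripper_width: 0.159
gripper_force: 30.0
```

Request:
play_rows --commands "0 0 0.02 0 0 0;0 0 0.02 0 0 0;0 0 0 0 0 0"

```text
time_s: 13.45
tcp_pos: [0.5095, 0.0617, 0.12]
ee_rot: [[1.0, 0.002, 0.0], [0.002, -1.0, 0.0], [0.0, -0.0, -1.0]]
wrist_force: [-1.6, -0.5, -0.6]
gripper_width: 0.157
gripper_force: 30.0
```

```bash
python3 - <<'E'
from h import *
p,d=cams.capture("scene");q=cv2.imread("pics/scene0.png")
cv2.imwrite("pics/s4.png",p);T=r.sense()["tcp_pos"]
for z in(-.0125,-.0714):print((proj("scene",T+[0,0,z])-[225,180])*10)
cv2.imwrite("pics/c6.png",cv2.convertScaleAbs(np.hstack([crop(q,225,180,40,50,10),crop(p,225,180,40,50,10)]),alpha=1.3))
E
```

```text
[153.74150863  58.41133699]
[168.2718875  250.40277405]
```

View pics/c6.png

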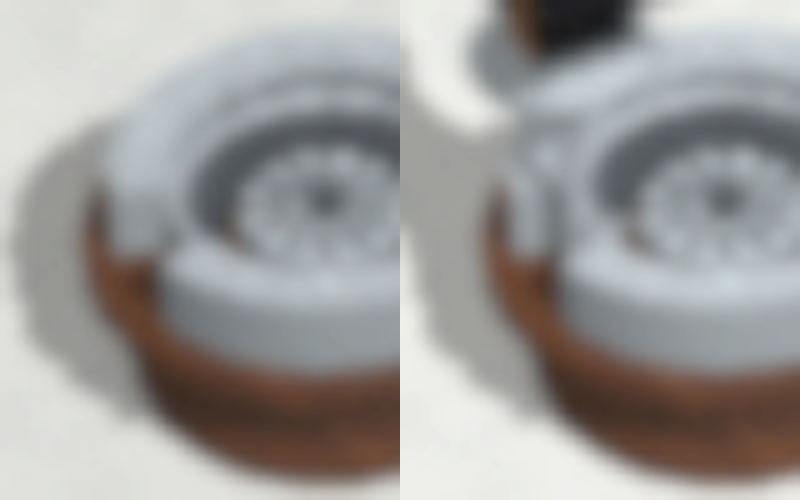

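Request:
play_rows --commands "0 0 0.03 0 0 0;0 0 0.02 0 0 0;0 0 0 0 0 0"

```text
time_s: 13.8
tcp_pos: [0.5096, 0.0617, 0.1214]
ee_rot: [[1.0, 0.002, 0.0], [0.002, -1.0, -0.0], [0.0, 0.0, -1.0]]
wrist_force: [1.0, -0.3, -2.0]
gripper_width: 0.162
gripper_force: 30.0
```

Request:
play_rows --commands "0 0 0.03 0 0 0;0 0 0.02 0 0 0;0 0 0 0 0 0"

```text
time_s: 14.1
tcp_pos: [0.5096, 0.0616, 0.1227]
ee_rot: [[1.0, 0.002, 0.0], [0.002, -1.0, -0.0], [0.0, 0.0, -1.0]]
wrist_force: [2.7, -2.3, -6.6]
gripper_width: 0.156
gripper_force: 30.0
```

```bash
python3 - <<'E'
from h import *
F=[]
for i in range(8):
    p,d=cams.capture("scene");F.append(r.sense()["wrist_force"])
print(np.mean(F,0),np.std(F,0),r.sense()["moment"],r.sense()["tcp_pos"])
cv2.imwrite("pics/s5.png",p)
E
```

```text
[ 1.96567317 -0.97380141 -5.95288107] [0.31624077 0.54162139 0.70317024] [-0.14127417 -0.46229706 -0.01986857] [0.50942001 0.06190423 0.12296804]
```

Request:
play_rows --commands "0 0 0.02 0 0 0;0 0 0 0 0 0"

```text
time_s: 14.7
tcp_pos: [0.5096, 0.0618, 0.1238]
ee_rot: [[1.0, 0.002, 0.0], [0.002, -1.0, 0.0], [0.0, -0.0, -1.0]]
wrist_force: [1.5, -0.5, -5.5]
gripper_width: 0.156
gripper_force: 30.0
```

Request:
play_rows --commands "0 0 0.02 0 0 0;0 0 0 0 0 0"

```text
time_s: 14.9
tcp_pos: [0.5096, 0.0617, 0.1243]
ee_rot: [[1.0, 0.002, 0.0], [0.002, -1.0, 0.0], [0.0, -0.0, -1.0]]
wrist_force: [2.6, -0.6, -5.3]
gripper_width: 0.161
gripper_force: 30.0
```

Request:
play_rows --commands "0 0 0.02 0 0 0;0 0 0 0 0 0"

```text
time_s: 15.1
tcp_pos: [0.5095, 0.0617, 0.1247]
ee_rot: [[1.0, 0.002, 0.0], [0.002, -1.0, 0.0], [0.0, -0.0, -1.0]]
wrist_force: [2.5, -0.4, -6.9]
gripper_width: 0.155
gripper_force: 30.0
```

Engaged and sliding up the bevel at about 6 N, so I'll carry on.

Request:
play_rows --commands "0 0 0.02 0 0 0;0 0 0.02 0 0 0;0 0 0 0 0 0"

```text
time_s: 15.4
tcp_pos: [0.5095, 0.0617, 0.1258]
ee_rot: [[1.0, 0.002, -0.0], [0.002, -1.0, -0.0], [-0.0, 0.0, -1.0]]
wrist_force: [2.8, -0.6, -8.4]
gripper_width: 0.158
gripper_force: 30.0
```

Request:
play_rows --commands "0 0 0.02 0 0 0;0 0 0.02 0 0 0;0 0 0 0 0 0"

```text
time_s: 15.7
tcp_pos: [0.5094, 0.0616, 0.1269]
ee_rot: [[1.0, 0.002, -0.0], [0.002, -1.0, -0.0], [-0.0, 0.0, -1.0]]
wrist_force: [3.4, -1.0, -10.6]
gripper_width: 0.155
gripper_force: 30.0
```

Request:
play_rows --commands "0 0 0.02 0 0 0;0 0 0.02 0 0 0;0 0 0 0 0 0"

```text
time_s: 16.0
tcp_pos: [0.5093, 0.0615, 0.1282]
ee_rot: [[1.0, 0.002, -0.0], [0.002, -1.0, -0.0], [-0.0, 0.0, -1.0]]
wrist_force: [3.6, -1.6, -11.4]
gripper_width: 0.162
gripper_force: 30.0
```

Request:
play_rows --commands "0 0 0.02 0 0 0;0 0 0.01 0 0 0;0 0 0 0 0 0"

```text
time_s: 16.3
tcp_pos: [0.5091, 0.0617, 0.1292]
ee_rot: [[1.0, 0.001, -0.001], [0.001, -1.0, 0.0], [-0.001, -0.0, -1.0]]
wrist_force: [3.0, -1.1, -11.6]
gripper_width: 0.158
gripper_force: 30.0
```

Request:
play_rows --commands "0 0 0.02 0 0 0;0 0 0.01 0 0 0;0 0 0 0 0 0"

```text
time_s: 16.6
tcp_pos: [0.509, 0.0616, 0.1303]
ee_rot: [[1.0, 0.002, -0.001], [0.002, -1.0, -0.0], [-0.001, 0.0, -1.0]]
wrist_force: [0.6, -1.6, -8.8]
gripper_width: 0.156
gripper_force: 30.0
```

Request:
play_rows --commands "0 0 0.02 0 0 0;0 0 0.01 0 0 0;0 0 0 0 0 0"

```text
time_s: 16.9
tcp_pos: [0.509, 0.0616, 0.1309]
ee_rot: [[1.0, 0.002, -0.001], [0.002, -1.0, -0.0], [-0.001, 0.0, -1.0]]
wrist_force: [1.2, -1.0, -10.2]
gripper_width: 0.156
gripper_force: 30.0
```

Request:
play_rows --commands "0 0 0.02 0 0 0;0 0 0.02 0 0 0;0 0 0 0 0 0"

```text
time_s: 17.2
tcp_pos: [0.5092, 0.0616, 0.1325]
ee_rot: [[1.0, 0.002, -0.001], [0.002, -1.0, -0.0], [-0.001, 0.0, -1.0]]
wrist_force: [-0.3, -0.6, -8.4]
gripper_width: 0.161
gripper_force: 30.0
```

Request:
play_rows --commands "0 0 0.02 0 0 0;0 0 0.02 0 0 0;0 0 0 0 0 0"

```text
time_s: 17.5
tcp_pos: [0.5101, 0.0617, 0.1345]
ee_rot: [[1.0, 0.002, 0.002], [0.002, -1.0, -0.0], [0.002, 0.0, -1.0]]
wrist_force: [-1.1, -1.8, -2.8]
gripper_width: 0.158
gripper_force: 30.0
```

Request:
play_rows --commands "0 0 0.02 0 0 0;0 0 0.02 0 0 0;0 0 0 0 0 0"

```text
time_s: 17.8
tcp_pos: [0.5098, 0.0618, 0.135]
ee_rot: [[1.0, 0.002, 0.001], [0.002, -1.0, 0.0], [0.001, -0.0, -1.0]]
wrist_force: [-1.2, -0.7, -4.2]
gripper_width: 0.159
gripper_force: 30.0
```

Request:
play_rows --commands "0.02 0 0.04 0 0 0;0.02 0 0.04 0 0 0;0 0 0 0 0 0"

```text
time_s: 18.1
tcp_pos: [0.5106, 0.0615, 0.1374]
ee_rot: [[1.0, 0.002, -0.0], [0.002, -1.0, -0.0], [-0.0, 0.0, -1.0]]
wrist_force: [-2.2, -0.7, -2.6]
gripper_width: 0.163
gripper_force: 30.0
```

Request:
play_rows --commands "0.02 0 0.04 0 0 0;0.02 0 0.04 0 0 0;0 0 0 0 0 0"

```text
time_s: 18.4
tcp_pos: [0.5118, 0.0617, 0.1398]
ee_rot: [[1.0, 0.002, -0.0], [0.002, -1.0, -0.0], [-0.0, 0.0, -1.0]]
wrist_force: [-1.9, 0.6, -0.7]
gripper_width: 0.163
gripper_force: 30.0
```

```bash
python3 - <<'E'
from h import *
F=[]
for i in range(4):
    p,d=cams.capture("scene");F.append(r.sense()["wrist_force"])
t,_=cams.capture("top")
print(np.mean(F,0),r.sense()["tcp_pos"])
cv2.imwrite("pics/c7.png",cv2.convertScaleAbs(np.hstack([crop(p,225,165,50,60,8),crop(t,230,180,50,60,8)]),alpha=1.3))
E
```

```text
[-2.42375519 -0.68608378 -0.52557451] [0.51190672 0.06170078 0.13961845]
```

View pics/c7.png

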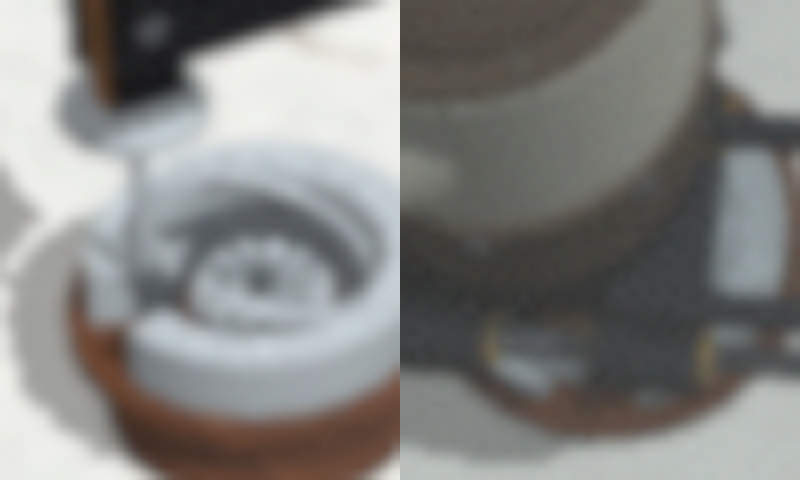

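The ring is lifted at the hook, with the wire at (165,245), and its arc slants across the bore. There is a slight -x push, so I'll back off 1 mm and keep lifting.

Request:
play_rows --commands "-0.03 0 0.04 0 0 0;0 0 0.04 0 0 0;0 0 0 0 0 0"

```text
time_s: 18.95
tcp_pos: [0.5114, 0.0619, 0.1424]
ee_rot: [[1.0, 0.002, 0.001], [0.002, -1.0, 0.0], [0.001, -0.0, -1.0]]
wrist_force: [-1.7, 0.3, -0.7]
gripper_width: 0.157
gripper_force: 30.0
```

Request:
play_rows --commands "0 0 0.04 0 0 0;0 0 0.04 0 0 0;0 0 0 0 0 0"

```text
time_s: 19.25
tcp_pos: [0.5115, 0.0619, 0.1446]
ee_rot: [[1.0, 0.002, 0.001], [0.002, -1.0, 0.0], [0.001, -0.0, -1.0]]
wrist_force: [-1.8, 0.6, 0.1]
gripper_width: 0.16
gripper_force: 30.0
```

Request:
play_rows --commands "0 0 0.04 0 0 0;0 0 0.04 0 0 0;0 0 0 0 0 0"

```text
time_s: 19.55
tcp_pos: [0.5114, 0.0618, 0.147]
ee_rot: [[1.0, 0.002, 0.001], [0.002, -1.0, 0.0], [0.001, -0.0, -1.0]]
wrist_force: [-1.0, -0.3, -0.8]
gripper_width: 0.16
gripper_force: 30.0
```

Request:
play_rows --commands "0 0 0.05 0 0 0;0 0 0.05 0 0 0;0 0 0.05 0 0 0;0 0 0.05 0 0 0;0 0 0 0 0 0;0 0 0 0 0 0"

```text
time_s: 20.15
tcp_pos: [0.5111, 0.0617, 0.1527]
ee_rot: [[1.0, 0.002, 0.0], [0.002, -1.0, 0.0], [0.0, -0.0, -1.0]]
wrist_force: [-0.2, -0.0, -1.0]
gripper_width: 0.157
gripper_force: 30.0
```

```bash
cat >> h.py <<'E'
def cloud(n,d):
    i=cams.camera_info(n);v,u=np.nonzero(d>0);z=d[v,u]
    P=np.linalg.inv(i["mtx"])@np.vstack([u*z,v*z,z]);return ((P.T-i["t"])@i["R"]),u,v
def favg(k=8):
    F=[]
    for _ in range(k):
        p,d=cams.capture("scene");F.append(r.sense()["wrist_force"])
    return np.mean(F,0),p,d
E
python3 - <<'E'
from h import *
F,p,d=favg();T=r.sense()["tcp_pos"];print(F,T)
cv2.imwrite("pics/s8.png",p);np.save("pics/s8.npy",d)
X,u,v=cloud("scene",d)
m=(X[:,0]>.49)&(X[:,0]<.61)&(X[:,1]>0)&(X[:,1]<.12)&(X[:,2]>.067)&(X[:,2]<T[2]-.016)
for a,b,c in zip(u[m],v[m],X[m]):print(a,b,c.round(3),p[b,a],end=" | ")
X0,u,v=cloud("scene",np.load("pics/scene0.npy"));m=(abs(X0[:,0]-.548)<.06)&(abs(X0[:,1]-.06)<.06);print("base max z",np.percentile(X0[m,2],98))
E
```

```text
[ 0.02276154 -0.02564768 -1.21954   ] [0.51096285 0.06169236 0.15260734]
240 180 [0.509 0.06  0.126] [134 134 131] | 241 180 [0.51  0.056 0.128] [126 125 121] | 240 181 [0.509 0.06  0.124] [139 139 138] | 241 181 [0.511 0.059 0.123] [123 123 120] | 240 182 [0.509 0.061 0.12 ] [145 146 145] | 241 182 [0.511 0.06  0.119] [129 129 126] | 240 183 [0.509 0.061 0.117] [149 151 149] | 241 183 [0.51  0.057 0.119] [135 135 131] | 240 184 [0.508 0.061 0.114] [152 153 152] | 241 184 [0.51  0.057 0.116] [137 136 133] | 245 184 [0.535 0.094 0.08 ] [162 163 160] | 246 184 [0.538 0.095 0.078] [161 162 159] | 247 184 [0.541 0.096 0.076] [161 160 157] | 248 184 [0.543 0.094 0.077] [160 159 155] | 240 185 [0.509 0.062 0.11 ] [154 155 153] | 241 185 [0.51  0.058 0.113] [138 137 135] | 242 185 [0.513 0.061 0.109] [138 136 132] | 243 185 [0.526 0.085 0.087] [142 141 137] | 244 185 [0.53  0.089 0.083] [144 142 139] | 245 185 [0.534 0.091 0.079] [144 142 138] | 246 185 [0.536 0.091 0.079] [142 140 136] | 247 185 [0.54  0.093 0.076] [141 139 134] | 248 185 [0.543 0.094 0.074] [143 140 134] | 249 185 [0.546 
[... 3099 characters left out ...]
36 131] | 261 201 [0.542 0.023 0.077] [140 137 130] | 262 201 [0.545 0.024 0.075] [139 135 129] | 263 201 [0.548 0.025 0.073] [139 135 129] | 264 201 [0.551 0.026 0.071] [141 138 131] | 265 201 [0.553 0.024 0.072] [140 136 131] | 266 201 [0.556 0.025 0.069] [130 128 123] | 267 201 [0.559 0.026 0.068] [123 120 116] | 260 202 [0.539 0.023 0.075] [130 126 120] | 261 202 [0.541 0.021 0.076] [133 130 124] | 262 202 [0.545 0.023 0.073] [135 132 126] | 263 202 [0.547 0.023 0.071] [137 134 128] | 264 202 [0.55  0.023 0.071] [137 133 128] | 265 202 [0.553 0.025 0.068] [135 131 126] | 266 202 [0.555 0.024 0.067] [130 127 122] | 261 209 [0.534 0.008 0.068] [156 152 145] | base max z 0.06485708188690266
```

The depth map shows the ring on the hook. The +y arm runs from (0.513, 0.061, 0.090) to (0.554, 0.096, 0.068) and the -y arm to (0.556, 0.025, 0.068). Next is a gentle lift clear of the mill.

Request:
play_rows --commands "0.02 0 0.06 0 0 0;0.02 0 0.1 0 0 0;0.02 0 0.1 0 0 0;0.02 0 0.1 0 0 0;0.02 0 0.1 0 0 0;0.02 0 0.1 0 0 0;0.02 0 0.1 0 0 0;0 0 0.1 0 0 0;0 0 0.1 0 0 0;0 0 0.05 0 0 0;0 0 0 0 0 0;0 0 0 0 0 0"

```text
time_s: 21.75
tcp_pos: [0.5151, 0.0616, 0.1799]
ee_rot: [[1.0, 0.002, -0.0], [0.002, -1.0, -0.0], [-0.0, 0.0, -1.0]]
wrist_force: [-0.2, 0.3, -2.1]
gripper_width: 0.16
gripper_force: 30.0
```

```bash
cat >> h.py <<'E'
def blobs(zlo=.067,foot=.0714):
    F,p,d=favg(6);T=r.sense()["tcp_pos"];print("F",F.round(2),"T",T.round(4),r.sense()["time_s"])
    X,u,v=cloud("scene",d)
    m=(abs(X[:,0]-T[0]-.02)<.08)&(abs(X[:,1]-T[1])<.06)&(X[:,2]>zlo)&(X[:,2]<T[2]-.020);X=X[m]-T
    for a in np.arange(-.16,-.02,.01):
        q=X[(X[:,2]>=a)&(X[:,2]<a+.01)]
        if len(q):
            k=np.argsort(q[:,1]);q=q[k];print(round(a,3),len(q),(1e3*q[::max(1,len(q)//5),:2]).round().astype(int).tolist())
    return p,d
E
python3 -c "
from h import *
blobs()"
```

```text
F [ 0.12 -0.71 -0.84] T [0.5151 0.0616 0.1799] 22.05
-0.12 4 [[46, -22], [45, -19], [15, 29], [11, 32]]
-0.11 9 [[46, -28], [46, -27], [45, -25], [45, -19], [10, 29], [8, 30], [6, 31], [9, 31], [14, 32]]
-0.1 11 [[45, -29], [46, -28], [5, 28], [0, 29], [3, 30], [7, 32]]
-0.09 13 [[41, -32], [41, -31], [39, -31], [37, -30], [41, -28], [0, 26], [-2, 28]]
-0.08 17 [[36, -33], [32, -30], [35, -29], [29, -26], [-2, 16], [-2, 22]]
-0.07 37 [[25, -29], [26, -23], [8, -7], [7, -4], [7, 0], [0, 13]]
-0.06 9 [[9, -6], [-3, -4], [-2, -4], [-2, -3], [-2, -3], [6, -3], [1, -3], [1, -2], [1, -1]]
-0.05 10 [[0, -5], [-2, -4], [-1, -3], [2, -1], [-3, -1]]
-0.04 9 [[0, -5], [-1, -4], [-1, -3], [0, -3], [0, -2], [-2, -1], [-2, 0], [-2, 0], [-2, 1]]
-0.03 2 [[0, -2], [-2, -1]]
```

Request:
play_rows --commands "0 0 0.06 0 0 0;0 0 0.1 0 0 0;0 0 0.1 0 0 0;0 0 0.1 0 0 0;0 0 0.1 0 0 0;0 0 0.1 0 0 0;0 0 0.1 0 0 0;0 0 0.1 0 0 0;0 0 0.1 0 0 0;0 0 0.1 0 0 0;0 0 0.1 0 0 0;0 0 0.1 0 0 0;0 0 0.1 0 0 0;0 0 0.1 0 0 0;0 0 0.1 0 0 0;0 0 0.1 0 0 0;0 0 0.1 0 0 0;0 0 0.06 0 0 0;0 0 0 0 0 0;0 0 0 0 0 0"

```text
time_s: 24.05
tcp_pos: [0.5151, 0.0617, 0.2315]
ee_rot: [[1.0, 0.002, -0.0], [0.002, -1.0, 0.0], [-0.0, -0.0, -1.0]]
wrist_force: [-0.3, 0.0, -0.9]
gripper_width: 0.16
gripper_force: 30.0
```

```bash
python3 - <<'E'
from h import *
p,d=blobs(.069);cv2.imwrite("pics/s9.png",p)
# saucer centre: depth rim + colour from first top image
t=cv2.imread("pics/top0.png");h=cv2.cvtColor(t,cv2.COLOR_BGR2HSV);
for n in("top","scene"):
    X,u,v=cloud(n,np.load(f"pics/{n}0.npy"));m=(abs(X[:,0]-.45)<.1)&(abs(X[:,1]-.255)<.1)&(X[:,2]>.009)&(X[:,2]<.03)
    if m.sum()<20:print(n,m.sum());continue
    (c,rr)=cv2.minEnclosingCircle(X[m,:2].astype(np.float32)*1000);print(n,m.sum(),c,rr,np.median(X[m,2]))
E
```

```text
F [ 0.09  0.16 -1.31] T [0.5151 0.0617 0.2314] 24.35
-0.14 16 [[0, -13], [1, -9], [5, -2], [5, 3], [7, 8], [12, 12]]
-0.13 19 [[-3, -31], [-1, -19], [10, 13], [12, 17], [13, 19], [9, 22], [14, 27]]
-0.12 16 [[-4, -37], [-2, -34], [10, 23], [11, 25], [15, 29], [11, 31]]
-0.11 13 [[-4, -39], [-3, -38], [-6, -37], [14, 29], [15, 31], [15, 31], [13, 34]]
-0.1 11 [[-4, -40], [-6, -38], [-2, -37], [-4, -35], [15, 31], [12, 31]]
-0.09 11 [[-5, -39], [-5, -38], [-4, -36], [-3, -35], [-5, -34], [-5, -32]]
-0.08 13 [[-3, -35], [-6, -32], [-4, -32], [-1, -30], [-5, -30], [-4, -27], [-1, -20]]
-0.07 28 [[-4, -29], [4, -7], [12, -5], [3, -3], [9, -2], [8, 2]]
-0.06 11 [[-2, -5], [-2, -4], [1, -3], [2, -2], [-3, -1], [-2, 0]]
-0.05 8 [[-1, -5], [-1, -4], [-3, -3], [0, -3], [0, -3], [-2, -2], [-2, -2], [-2, 0]]
-0.04 7 [[-1, -5], [-2, -3], [-2, -3], [0, -2], [-1, -2], [-2, -1], [1, -1]]
-0.03 6 [[-1, -6], [-2, -4], [0, -4], [-1, -3], [-2, -3], [1, -3]]
top 1549 (454.1055908203125, 252.52647399902344) 79.78258514404297 0.011567673266717893
scene 1203 (454.931640625, 253.00286865234375) 81.75643920898438 0.01382811146187277
```

Both views agree: the saucer is at (0.4545, 0.2527). The ring hangs vertically on the hook, with its bottom about 143 mm below the TCP. Next I'll carry it smoothly to the saucer.

Request:
play_rows --commands "-0.023 0.044 0 0 0 0;-0.046 0.087 0 0 0 0;-0.069 0.131 0 0 0 0;-0.0914 0.175 0 0 0 0;-0.0914 0.175 0 0 0 0;-0.0914 0.175 0 0 0 0;-0.0914 0.175 0 0 0 0;-0.0914 0.175 0 0 0 0;-0.0914 0.175 0 0 0 0;-0.0914 0.175 0 0 0 0;-0.0914 0.175 0 0 0 0;-0.0914 0.175 0 0 0 0;-0.0914 0.175 0 0 0 0;-0.0914 0.175 0 0 0 0;-0.0914 0.175 0 0 0 0;-0.0914 0.175 0 0 0 0;-0.0914 0.175 0 0 0 0;-0.0914 0.175 0 0 0 0;-0.0914 0.175 0 0 0 0;-0.0914 0.175 0 0 0 0"

```text
time_s: 26.35
tcp_pos: [0.4642, 0.1592, 0.2316]
ee_rot: [[1.0, 0.002, 0.0], [0.002, -1.0, 0.0], [0.0, -0.0, -1.0]]
wrist_force: [0.1, -0.4, -1.3]
gripper_width: 0.157
gripper_force: 30.0
```

Request:
play_rows --commands "-0.0914 0.175 0 0 0 0;-0.0914 0.175 0 0 0 0;-0.0914 0.175 0 0 0 0;-0.0914 0.175 0 0 0 0;-0.0914 0.175 0 0 0 0;-0.0914 0.175 0 0 0 0;-0.0914 0.175 0 0 0 0;-0.0914 0.175 0 0 0 0;-0.0914 0.175 0 0 0 0;-0.0914 0.175 0 0 0 0;-0.0914 0.175 0 0 0 0;-0.0914 0.175 0 0 0 0;-0.0914 0.175 0 0 0 0;-0.0914 0.175 0 0 0 0;-0.0914 0.175 0 0 0 0;-0.0914 0.175 0 0 0 0;-0.069 0.131 0 0 0 0;-0.046 0.087 0 0 0 0;-0.023 0.044 0 0 0 0;0 0 0 0 0 0"

```text
time_s: 28.35
tcp_pos: [0.4163, 0.2508, 0.2315]
ee_rot: [[1.0, 0.002, -0.0], [0.002, -1.0, -0.0], [-0.0, 0.0, -1.0]]
wrist_force: [0.0, 0.3, -1.2]
gripper_width: 0.158
gripper_force: 30.0
```

```bash
python3 - <<'E'
from h import *
p,d=blobs(.03);cv2.imwrite("pics/s10.png",p)
E
```

```text
F [ 0.08  0.15 -1.62] T [0.4165 0.2505 0.2315] 28.65
-0.14 2 [[8, 0], [9, 2]]
-0.13 6 [[-3, -28], [-1, -27], [11, 12], [12, 17], [13, 18], [13, 25]]
-0.12 8 [[-4, -37], [-4, -35], [-2, -35], [-1, -34], [-1, -33], [14, 26], [15, 27], [15, 29]]
-0.11 12 [[-4, -40], [-3, -37], [-6, -36], [-6, -36], [14, 28], [16, 30]]
-0.1 13 [[-3, -40], [-5, -39], [-7, -38], [-3, -35], [14, 31], [13, 32], [12, 33]]
-0.09 10 [[-5, -41], [-6, -37], [-2, -36], [-4, -34], [-5, -32]]
-0.08 12 [[-3, -35], [-2, -33], [-2, -32], [0, -28], [0, -28], [-3, -25]]
-0.07 26 [[-2, -27], [1, -5], [3, -4], [1, -2], [13, -1], [10, 10]]
-0.06 9 [[-1, -4], [0, -4], [-2, -3], [-1, -2], [-3, -2], [-1, -1], [2, 0], [2, 0], [6, 4]]
-0.05 8 [[-2, -5], [-2, -4], [1, -4], [2, -3], [1, -2], [1, -2], [-1, -1], [-2, 1]]
-0.04 7 [[-1, -6], [-1, -5], [0, -5], [1, -3], [-2, -3], [-2, -3], [-2, -2]]
-0.03 7 [[-1, -3], [2, -3], [1, -3], [2, -3], [-1, -1], [0, 1], [-2, 1]]
```

Request:
play_rows --commands "-0.005 0.01 -0.05 0 0 0;-0.005 0.01 -0.1 0 0 0;-0.005 0.015 -0.18 0 0 0;-0.005 0.015 -0.18 0 0 0;-0.005 0.015 -0.18 0 0 0;-0.005 0.015 -0.18 0 0 0;-0.005 0.015 -0.18 0 0 0;-0.005 0.015 -0.18 0 0 0;-0.005 0.015 -0.18 0 0 0;-0.005 0.015 -0.18 0 0 0;-0.005 0.015 -0.18 0 0 0;-0.005 0.015 -0.18 0 0 0;0 0 -0.18 0 0 0;0 0 -0.18 0 0 0;0 0 -0.15 0 0 0;0 0 -0.1 0 0 0;0 0 -0.05 0 0 0;0 0 -0.03 0 0 0;0 0 0 0 0 0;0 0 0 0 0 0"

```text
time_s: 30.65
tcp_pos: [0.4147, 0.2559, 0.1525]
ee_rot: [[1.0, 0.002, 0.0], [0.002, -1.0, 0.0], [0.0, -0.0, -1.0]]
wrist_force: [0.3, -0.4, -1.6]
gripper_width: 0.155
gripper_force: 30.0
```

```bash
python3 -c "
from h import *
blobs(.022)"
```

```text
F [-0.25 -0.51 -1.34] T [0.4146 0.2558 0.1524] 30.95
-0.14 2 [[6, -6], [12, 20]]
-0.13 7 [[-2, -31], [-4, -27], [7, -3], [10, 12], [12, 18], [14, 22], [13, 26]]
-0.12 8 [[-5, -37], [-2, -37], [-5, -34], [-2, -33], [13, 25], [14, 25], [14, 26], [16, 31]]
-0.11 9 [[-5, -39], [-4, -39], [-6, -37], [-4, -36], [-2, -36], [-6, -33], [14, 29], [15, 30], [13, 35]]
-0.1 11 [[-4, -41], [-6, -38], [-5, -37], [12, 28], [15, 29], [17, 33]]
-0.09 10 [[-4, -37], [-7, -37], [-3, -36], [-3, -34], [-5, -32]]
-0.08 11 [[-4, -32], [-2, -31], [-3, -30], [-4, -28], [-3, -27], [14, 23]]
-0.07 24 [[-2, -26], [0, -5], [4, -4], [1, -3], [7, 0], [4, 5]]
-0.06 7 [[3, -8], [0, -6], [-1, -3], [0, -3], [-2, -2], [-1, -1], [-2, 1]]
-0.05 6 [[0, -5], [1, -4], [-1, -3], [-1, -3], [1, -3], [0, -1]]
-0.04 7 [[0, -5], [0, -5], [-2, -4], [1, -4], [-2, -4], [-2, -1], [2, 0]]
-0.03 4 [[-1, -7], [-2, -6], [0, -3], [-2, 2]]
```

Request:
play_rows --commands "0 0 -0.09 0 0 0;0.03 0 -0.09 0 0 0;0.08 0 -0.02 0 0 0;0.12 0 -0.02 0 0 0;0.12 0 -0.02 0 0 0;0.12 0 -0.02 0 0 0;0.12 0 -0.03 0 0 0;0.12 0 -0.04 0 0 0;0.12 0 -0.05 0 0 0;0.12 0 -0.05 0 0 0;0.12 0 -0.05 0 0 0;0.08 0 -0.04 0 0 0;0 0 0 0 0 0"

```text
time_s: 32.25
tcp_pos: [0.4493, 0.2557, 0.1365]
ee_rot: [[1.0, 0.001, -0.0], [0.001, -1.0, -0.0], [-0.0, 0.0, -1.0]]
wrist_force: [-0.4, 0.5, -1.3]
gripper_width: 0.157
gripper_force: 30.0
```

```bash
python3 -c "
from h import *
blobs(.022)"
```

```text
F [ 0.14 -0.22 -0.72] T [0.449  0.2558 0.1369] 32.55
-0.07 14 [[-2, -6], [10, -5], [2, -2], [13, -2], [5, -1], [-2, -1], [5, -1]]
-0.06 7 [[-2, -4], [0, -3], [1, -2], [-1, -1], [-2, -1], [1, -1], [2, -1]]
-0.05 5 [[-2, -5], [-1, -3], [2, -2], [-3, -2], [0, -1]]
-0.04 7 [[-1, -7], [0, -5], [-2, -3], [-2, -3], [1, -2], [-1, -1], [-1, 1]]
-0.03 5 [[1, -6], [2, -3], [-1, -2], [0, -2], [-3, -2]]
```

```bash
python3 - <<'E'
from h import *
p,d=cams.capture("scene");t,dt=cams.capture("top");s0=cv2.imread("pics/scene0.png")
D=np.load("pics/scene0.npy")-d
X,u,v=cloud("scene",d);dif=np.abs(p.astype(int)-s0).sum(2)
m=(abs(X[:,0]-.4545)<.1)&(abs(X[:,1]-.2527)<.1)&(X[:,2]<.05)&(D[v,u]>.0025)
print(m.sum())
q=X[m];q=q[np.argsort(q[:,0])];print((q[::max(1,len(q)//40)]*1e3).round().astype(int).tolist())
a=cv2.convertScaleAbs(crop(p,150,130,90,80,6),alpha=1.2);cv2.imwrite("pics/c8.png",a)
E
```

```text
855
[[355, 284, 4], [360, 161, 3], [364, 313, 4], [370, 343, 5], [375, 331, 4], [380, 328, 4], [384, 297, 4], [390, 158, 5], [396, 293, 19], [403, 244, 13], [410, 200, 15], [413, 185, 19], [419, 352, 2], [424, 273, 9], [428, 307, 15], [434, 188, 4], [438, 264, 9], [441, 264, 12], [444, 198, 13], [447, 291, 7], [453, 221, 10], [458, 220, 12], [462, 178, 3], [467, 287, 13], [470, 283, 8], [476, 201, 11], [481, 286, 12], [484, 182, 5], [488, 185, 5], [492, 199, 16], [497, 185, 18], [502, 203, 16], [506, 206, 16], [510, 209, 16], [516, 242, 15], [519, 166, 6], [526, 217, 18], [531, 310, 3], [537, 331, 5], [542, 321, 2], [550, 304, 3]]
```

View pics/c8.png

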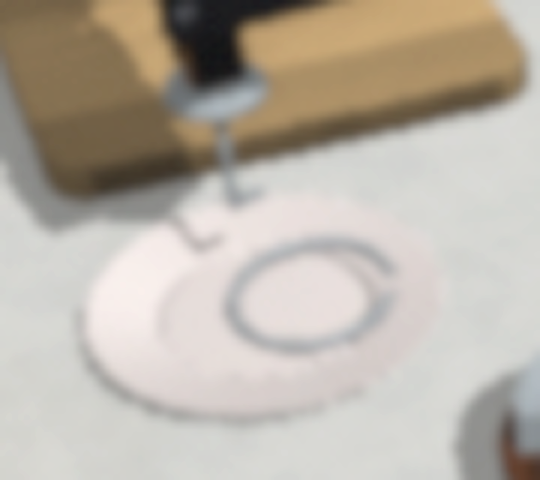

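The ring is off the hook and lying in the saucer, centred at crop (312,296), or (201.5,178.8) in the scene image. I'll check its offset and tilt from its dark wire pixels.

```bash
python3 - <<'E'
from h import *
p,d=cams.capture("scene");print(r.sense()["time_s"])
g=cv2.cvtColor(p,cv2.COLOR_BGR2GRAY)
sub=g[165:193,185:220];bg=cv2.medianBlur(cv2.morphologyEx(sub,cv2.MORPH_CLOSE,np.ones((7,7))),3)
m=(bg.astype(int)-sub>22).astype(np.uint8);v,u=np.nonzero(m);print(len(u))
W=np.array([ray("scene",(a+185,b+165),.0095)[:2] for a,b in zip(u,v)])
from scipy.optimize import least_squares
f=lambda z:np.hypot(W[:,0]-z[0],W[:,1]-z[1])-z[2]
R=least_squares(f,[.473,.255,.036],loss="soft_l1",f_scale=.002);print(R.x,np.median(abs(f(R.x))),"offset mm",1e3*(R.x[:2]-[.4545,.2527]))
X,uu,vv=cloud("scene",d);M=np.zeros_like(g);M[165:193,185:220]=m;k=M[vv,uu]>0
A=np.c_[X[k,:2],np.ones(k.sum())];c=np.linalg.lstsq(A,X[k,2],rcond=None)[0];print("tilt",c[:2],X[k,2].min(),X[k,2].max())
E
```

```text
32.7
121
[0.4774845  0.25234961 0.0364938 ] 0.0021214300063133462 offset mm [22.98449817 -0.35038658]
tilt [ 0.07306255 -0.01384191] 0.0037016742580597457 0.01913323788140882
```

The ring is 23 mm off centre (limit 40 mm) and nearly flat, so that part is good. Now the pick goes back to its stand.

Request:
play_rows --commands "0 0 0.6 0 0 0;0 0 0.9 0 0 0;-0.02 -0.4 0.9 0 0 -0.09;-0.02 -0.9 0.45 0 0 -0.09;-0.02 -0.9 0 0 0 -0.09;-0.02 -0.9 0 0 0 -0.09;-0.02 -0.9 0 0 0 -0.09;-0.02 -0.9 0 0 0 -0.09;-0.02 -0.9 0 0 0 -0.09;-0.02 -0.9 0 0 0 -0.09;-0.02 -0.9 0 0 0 -0.09;-0.02 -0.9 0 0 0 -0.09;-0.02 -0.9 0 0 0 -0.09;-0.02 -0.9 0 0 0 -0.09;-0.02 -0.9 0 0 0 -0.09;-0.02 -0.9 0 0 0 -0.09;-0.02 -0.9 0 0 0 -0.09;-0.02 -0.9 0 0 0 -0.09;-0.02 -0.9 0 0 0 -0.09;0 -0.9 0 0 0 -0.1"

```text
time_s: 34.7
tcp_pos: [0.4387, -0.2163, 0.2223]
ee_rot: [[0.971, -0.241, 0.0], [-0.241, -0.971, 0.0], [0.0, -0.0, -1.0]]
wrist_force: [1.0, 0.7, -1.7]
gripper_width: 0.158
gripper_force: 30.0
```

Request:
play_rows --commands "0 -0.5 0 0 0 0;0 0 0 0 0 0;0 0 0 0 0 0"

```text
time_s: 35.0
tcp_pos: [0.4387, -0.2302, 0.2221]
ee_rot: [[0.97, -0.241, -0.0], [-0.241, -0.97, 0.0], [-0.0, -0.0, -1.0]]
wrist_force: [0.5, 0.7, -0.3]
gripper_width: 0.161
gripper_force: 30.0
```

Request:
play_rows --commands "0 0 -0.5 0 0 0;0 0 -0.6 0 0 0;0 0 -0.6 0 0 0;0 0 -0.5 0 0 0;0 0 -0.3 0 0 0;0 0 0 0 0 0"

```text
time_s: 35.6
tcp_pos: [0.4382, -0.2294, 0.1463]
ee_rot: [[0.971, -0.239, -0.003], [-0.239, -0.971, 0.001], [-0.003, 0.0, -1.0]]
wrist_force: [0.0, 0.7, -1.7]
gripper_width: 0.16
gripper_force: 30.0
```

Request:
play_rows --commands "0 0 -0.5 0 0 0;0 0 -0.5 0 0 0;0 0 -0.5 0 0 0;0 0 -0.25 0 0 0;0 0 -0.1 0 0 0;0 0 0 0 0 0;0 0 0 0 0 0"

```text
time_s: 36.3
tcp_pos: [0.4396, -0.2304, 0.0926]
ee_rot: [[0.971, -0.24, 0.002], [-0.24, -0.971, -0.001], [0.002, 0.0, -1.0]]
wrist_force: [0.3, 0.2, -1.0]
gripper_width: 0.159
gripper_force: 30.0
```

Request:
play_rows --commands "0 0 -0.05 0 0 0;0 0 -0.05 0 0 0;0 0 0 0 0 0;0 0 0 0 0 0"

```text
time_s: 36.7
tcp_pos: [0.4389, -0.2303, 0.0888]
ee_rot: [[0.971, -0.24, 0.0], [-0.24, -0.971, -0.0], [0.0, 0.0, -1.0]]
wrist_force: [0.9, 0.4, -0.5]
gripper_width: 0.159
gripper_force: 30.0
```

Request:
play_rows --commands "0 0 -0.04 0 0 0;0 0 0 0 0 0;0 0 0 0 0 0"

```text
time_s: 37.0
tcp_pos: [0.439, -0.2303, 0.0885]
ee_rot: [[0.971, -0.24, 0.0], [-0.24, -0.971, -0.0], [0.0, 0.0, -1.0]]
wrist_force: [-1.5, 1.3, 4.2]
gripper_width: 0.159
gripper_force: 30.0
```

The collar is on the stand. Opening the gripper and withdrawing.

Request:
play_rows --commands "0 0 0.02 0 0 0;0 0 0 0 0 0;0 0 0 0 0 0;0 0 0 0 0 0;0 0 0 0 0 0;0 0 0 0 0 0" --grip 60

```text
time_s: 37.6
tcp_pos: [0.4389, -0.2303, 0.0881]
ee_rot: [[0.971, -0.24, -0.0], [-0.24, -0.971, 0.0], [-0.0, 0.0, -1.0]]
wrist_force: [-0.1, 0.4, 0.6]
gripper_width: 0.618
gripper_force: 0.0
```

Request:
play_rows --commands "0 0 0.3 0 0 0;0 0 0.6 0 0 0;0 0 0.9 0 0 0;0 0 0.9 0 0 0;0 0 0.9 0 0 0;0 0 0.6 0 0 0;0 0 0 0 0 0;0 0 0 0 0 0"

```text
time_s: 38.4
tcp_pos: [0.4387, -0.2301, 0.2143]
ee_rot: [[0.971, -0.241, 0.001], [-0.241, -0.971, 0.0], [0.001, -0.001, -1.0]]
wrist_force: [-0.2, -0.0, -1.1]
gripper_width: 0.691
gripper_force: 0.0
```

```bash
python3 - <<'E'
from h import *
p,d=cams.capture("scene");print(r.sense()["time_s"],r.sense()["tcp_pos"],r.sense()["gripper_width"])
D0=np.load("pics/scene0.npy");s0=cv2.imread("pics/scene0.png")
X,u,v=cloud("scene",d);X0,u0,v0=cloud("scene",D0)
for Y in(X0,X):
    for lo,hi in((.07,.09),(.11,.135)):
        m=(abs(Y[:,0]-.439)<.03)&(abs(Y[:,1]+.23)<.03)&(Y[:,2]>lo)&(Y[:,2]<hi);print(lo,m.sum(),Y[m].mean(0).round(4),Y[m,2].max().round(4))
df=np.abs(p.astype(int)-s0).sum(2);print("bystander diff",[int((df[a:b,c:e]>60).sum()) for a,b,c,e in((112,158,276,312),(155,185,305,325),(185,222,320,342))],"saucer",(df[160:200,160:222]>40).sum(),"pick",(df[275:335,255:295]>60).sum())
E
```

```text
38.45 [ 0.43824297 -0.2299986   0.21353059] 0.690825588491516
0.07 482 [ 0.4351 -0.2413  0.0801] 0.0895
0.11 148 [ 0.4362 -0.2368  0.1237] 0.1316
0.07 496 [ 0.4352 -0.2407  0.08  ] 0.0898
0.11 150 [ 0.4371 -0.235   0.1235] 0.1317
bystander diff [1123, 51, 5] saucer 2137 pick 184
```

```bash
python3 -c "
from station import r
print(r.finish_job())"
```

```text
the job is handed in; nothing more can be done
None
```

The job is handed in, though no verdict came back: the ring was lifted out of the mill with the pick and lies nearly flat in the saucer about 23 mm off centre. It slipped off the hook unseen while I was lowering and tipping it in, so its speed there is unmeasured. The pick hangs in its stand as before. I didn't touch the mug, tea glass or salt shaker, but the last image comparison couldn't confirm the mug, probably because the arm was in view.

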